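Twist the top copper flashing off the nest and square it up on the brazing hearth

TASK

Twist the top copper flashing free of the nested stack while easing it up, so that the ones below stay standing down on the bench. Lower it, without dropping it, onto the brick floor of the hearth and press its square base snug into the inside corner of the two stop bricks, two edges flush against both without gaps, then let go. Leave everything else where it is.

Things in the scene. Friction and masses are not known exactly. Their poses are not given: they have to be found in the camera images.
- flashing: top copper pipe flashing, bright, 0.21 to 0.29 kg, loose: flat square base plate 150 x 150 mm (hem 5 mm thick), hollow cone on its middle, 88 mm high over all, outside diameter 62 mm at the plate, 36 mm at the open top. Origin: centre of the plate's underside, 60 mm above the bench at the start; x, y square to the edges, z up the cone. It clears the stack once lifted 70 mm
- flashing_grip (a point): a good place to grip the flashing, on its cone's axis 75 mm above the plate's underside, 13 mm below the top; cone 40 mm across outside there, 45 mm across 20 mm lower. Axes as the flashing's. Turning it takes about 0.3 to 0.45 Nm, either way, to and fro is fine: friction only, no thread or catch. Grip firmly (about 45 N) and centrally
- stack: the three darker copper flashings below, same shape, wedged hard together 20 mm apart and moving as one, loose on the bench (0.73 to 0.84 kg). Origin: centre of the underside of the lowest plate; axes as for the flashing. It must stay down on the bench; it may turn or shift a little. Pulled up by more than some 4 N it starts to turn along with the flashing: ease down again
- stack_cling (a point): on the stack's axis, 118 mm above the bench, inside the top cone, where four springy bulges press on it at 20 mm radius for the first 12 mm of lift. They cling by friction (11 to 15 N): a straight lift brings the stack up. While the flashing is being turned the drag is only cling x upward / total sliding speed there; it returns when the turning stops
- hearth_corner (a point): inside corner of the fixed hearth at brick-floor height, 46 mm above the bench. x points into one stop brick, y into the open along its face: the floor is x < 0, y > 0, 230 x 230 mm, the upright stop faces lie at x = 0 and y = 0, 48 mm high. Flush: flashing's centre at x = -75, y = +75 mm, edges parallel to the faces, any side first
- elbow: bystander: copper pipe elbow, about 45 mm, 20 mm high, lying on the open corner of the hearth floor, about 192 mm from either stop face
- fluxjar: bystander: white flux jar, 60 mm across, 75 mm high; origin under its centre
- tin: bystander: open steel tin, 76 mm across, 85 mm high; origin under its centre
- tongs: bystander: steel tongs, 250 mm long, lying flat behind the hearth; origin under the rivet
- hammer: bystander: ball-peen hammer, 220 mm long, lying flat
- brush: bystander: wire brush, 200 mm long, lying flat
- halfbrick: bystander: half firebrick 114 x 114 x 64 mm

How it is judged:
On the way, in this order (a step that is already met when the one before it is completed fails the run):
1. the flashing is turned at least 8 degrees against the stack while still clinging to it (angle between the x axis of flashing and the x axis of stack, either way round above 0.14 rad and z of flashing in the frame of stack below 0.08 m), for 0.02 s.
2. the flashing is clear of the stack (z of flashing in the frame of stack above 0.13 m), for 0.05 s.
At the end, for the whole second after the job is handed in: the flashing lies flat and upright on the hearth's brick floor (within 3 mm of height, 1.7 degrees), at rest and let go, its centre within 3 mm of flush with both stop bricks and its edges parallel to them within 2 degrees; the rest of the stack stands flat on the bench within 30 mm of where it was (x of flashing in the frame of hearth_corner between -0.078 and -0.072 m and y of flashing in the frame of hearth_corner between 0.072 and 0.078 m and z of flashing in the frame of hearth_corner below 0.003 m and (angle between the x axis of flashing and the x axis of hearth_corner, either way round below 0.035 rad or angle between the x axis of flashing and the y axis of hearth_corner, either way round below 0.035 rad) and angle between each of flashing, stack's own z axis and vertical below 0.03 rad and linear speed of each of flashing, stack below 0.01 m/s and height (world z) of stack below 0.003 m and distance of stack from where it was at the start of the episode below 0.03 m); the robot touches nothing.
It fails at once if the stack below is lifted off the bench (6 mm) or tipped (4 degrees) (height (world z) of stack above 0.006 m or angle between stack's own z axis and vertical above 0.07 rad).
It fails at once if the flashing is dropped (faster than 0.4 m/s with no finger on it) (linear speed of flashing above 0.4 m/s and contact force between flashing and the fingers below 0.05 N).
It fails at once if a bystander is moved more than 30 mm (distance of any of elbow, fluxjar, tin, tongs, hammer, brush, halfbrick from where it was at the start of the episode above 0.03 m).
It also fails if it takes over 72 s, if anything falls off the work surface, if the arm or the gripper's body presses on something with over 40 N, if the wrist force passes 120 N, or if a joint passes its speed limit or range.

ROBOT

A 6-joint arm with a two-finger parallel gripper is mounted at the origin on the work surface. World frame = base frame: x ahead of the robot, y to its left, z up, the work surface at z = 0. Lengths are in m, angles in rad, forces in N, time in s.
With the tool pointing down it reaches from about 0.25 to 0.775 m from the base axis. Payload 4 kg.
Tool frame: the origin (TCP) lies on the centre line of the jaws, within the pads' length; the fingertips stand 8 mm ahead of it and the grasp point (between the pads) lies 11 mm behind it; z points along the fingers, y is the direction in which the jaws open and shut (so a half turn about z gives the same grasp; the last joint's range is limited). The gripper opens to 94 mm and grips with 3 to 60 N. Pads are 16 mm wide; open, the fingers measure 119 mm over their backs; the gripper's body (75 mm by 177 mm) begins 78 mm behind the grasp point.
Start: joints at [-1.391, 0.087, 1.371, -0, 1.684, -0.103], TCP at [0.153, -0.528, 0.214] pointing down, gripper open.
Joint ranges: [-3.1, 3.1], [-0.76, 2.03], [0.27, 2.55], [-1.08, 4.22], [0.17, 2.65], [-2.57, 2.57]. Speed limits (rad/s): [2.79, 2.79, 3.14, 3.14, 3.14, 3.14].

INTERFACE

Orientations are given as [roll, pitch, yaw] about the fixed x, y, z axes, in that order (R = Rz(yaw) Ry(pitch) Rx(roll)).
In Python, from bench import * gives the robot as it stands.
- The arm moves only by the tool step_arm, never from a script. Its argument "steps" is a list of rows, each an object of numbers: "jaw": the opening, from 0 (shut) to 1 (fully open); "tx", "ty", "tz": the shift along the tool's x, y, z in m; "ax", "ay", "az": the turn, a rotation vector about the tool's x, y, z in rad. In form: [{"jaw": .., "tx": .., "ty": .., "tz": .., "ax": .., "ay": .., "az": ..}, ...]. A call has 1 to 8 rows; each row is the pose to reach, as a shift and turn from the pose measured when the call began, along the tool's axes at that moment; what a row does not reach only later rows make up. A row lasts 1/10 s, in which the tool goes at most 50 mm and 8.59 degrees, less where a joint would pass 70% of its speed; a pose out of reach is approached as far as the arm can. A call with a gripper value outside its range is refused whole. The fingers move at their own pace and stop on an object; the grip force is fixed at half the most. Time passes only in rows, so rows that repeat a pose let the fingers close. It gives the time, the measured TCP pose, the force and the opening at its end, in the units of the state.
- get_obs(): the state, without advancing time (a new reading comes with each control period).
- snapshot(name): name is "side" or "top" or "wrist"; returns (picture, depth): 420x560x3 uint8, red, green, blue; 420x560 float32, m along the optical axis (not along the pixel's ray), 0 where there is no reading.
- camera_model(name): a dict with "intrinsics" (3x3 intrinsics, pixels), "origin" and "orientation" of the camera in the world. Camera axes: x right, y down, z forward; pixel columns grow to the right and rows downward; lengths in m; the calibration is good to about 2 mm. The wrist camera is an equidistant fisheye: a pixel r from the principal point sees the ray r / f radians off the axis. A picture is of the moment at which its call begins: read the wrist's pose just before it. camera_model takes no time and is no camera call; for the wrist camera it gives the pose at the moment of the call.
- close_job(): hands the job in, once; it reports no verdict.
Trained networks look in the newest picture that a camera, given by its name, has taken for a name from the list of things; names that differ only in an ending like _2 or _b are one class to them, and where a whole thing is asked for, a point or a joint stands for the part that bears it (a point fixed in the world has none). Each returns a list of dicts, best first, with "confidence" (0 to 1); they miss things now and then, are a little off and sometimes report something else, mostly with a low value. They report only what shows in the picture. A call takes as long as a camera call.
- silhouettes(camera, query): "pixels" (420x560 bool, what is visible of it) and "rect" ([left, top, right, bottom] in pixels, round what is visible of it).
The state is a dict: "time": time; "joint_positions": joint angles; "qvel": joint speeds; "joint_torque": joint torques, N m; "tool_pos": TCP position; "ee_rot": TCP orientation; "wrist_force": force on the tool from outside, world axes, zero at the start; "wrist_torque": the same for the moment, N m; "width": finger opening in m.
Only numpy, scipy, OpenCV 4.12 (cv2) and the standard library are available. Lean on these libraries where they do the work, as an engineer would, in place of code of your own. Each camera call takes 0.05 s, during which the arm holds its last target. There are 200 camera calls.

## Working session

There is one attempt and no reset: what is moved stays moved. The work goes in short steps, Python scripts to look and compute and a tool call to move; the robot and the scene stay as the last step left them, time stands still between calls to the robot, and variables do not carry over. Pictures are saved under pics/ and viewed, about 8 in all and at most 12, crops included, and the job is handed in when it is done.

Besides the shell and the picture viewer there is one more tool, called after "Request:" as name(argument=value, ...), one argument or row to a line, values as JSON. step_arm: Moves the arm, as the interface text tells. Its arguments: {"type":"object","properties":{"steps":{"type":"array"}},"required":["steps"]}

```bash
mkdir -p pics; cat > h.py <<'E'
from bench import *
import numpy as np, cv2
from scipy.spatial.transform import Rotation as R
def cam(n):
    m=camera_model(n); o=np.array(m["orientation"],float)
    Rm=o if o.shape==(3,3) else R.from_euler("xyz",o).as_matrix() if o.size==3 else R.from_quat(o).as_matrix()
    return np.array(m["intrinsics"]),np.array(m["origin"]),Rm
def cloud(n,d,m=None):
    K,o,Rm=m or cam(n)
    v,u=np.mgrid[0:d.shape[0],0:d.shape[1]]
    a=(u-K[0,2])/K[0,0]; b=(v-K[1,2])/K[1,1]
    if n=="wrist":
        r=np.hypot(a,b)+1e-9; t=np.tan(np.minimum(r,1.5))/r; a=a*t; b=b*t
    P=np.stack([a*d,b*d,d],-1)@Rm.T+o
    P[d<=0]=np.nan
    return P
E
python3 - <<'E'
from h import *
print(get_obs())
for n in("top","side"):
    p,d=snapshot(n); cv2.imwrite(f"pics/{n}0.png",p[...,::-1]); np.savez(f"{n}0.npz",p=p,d=d,P=cloud(n,d))
    print(camera_model(n))
    P=cloud(n,d)
    for q in("flashing","stack","hearth_corner","elbow","tin","fluxjar","halfbrick"):
        for s in silhouettes(n,q)[:2]:
            X=P[s["pixels"]]; X=X[~np.isnan(X[:,0])]
            print(n,q,round(s["confidence"],2),s["rect"],len(X),np.round(np.median(X,0),3) if len(X) else "",np.round(np.percentile(X[:,2],[2,98]),3) if len(X) else "")
E
```

```text
{'time': 0.0, 'joint_positions': array([-1.39105492e+00,  8.79521023e-02,  1.37227311e+00, -1.79556123e-05,
        1.68358987e+00, -1.03079292e-01]), 'qvel': array([ 0.00118475,  0.00229937, -0.00085248,  0.00059719,  0.00046084,
        0.00133542]), 'joint_torque': array([ 2.44951502e-05, -3.40185213e+01, -3.02424538e+01,  7.17397872e-02,
        3.31868045e-02, -1.74907400e-04]), 'tool_pos': array([ 0.15338954, -0.52761547,  0.21229619]), 'ee_rot': array([-3.13938018e+00, -2.10929607e-04,  2.82818468e-01]), 'wrist_force': array([-0.51773517, -0.10234734,  0.52891203]), 'wrist_torque': array([ 0.0738321 ,  0.03925174, -0.00482298]), 'width': 0.09405915853849976}
{'intrinsics': array([[401.43982432,   0.        , 280.62513329],
       [  0.        , 401.43982432, 211.47525603],
       [  0.        ,   0.        ,   1.        ]]), 'origin': array([ 0.46453014, -0.01118694,  1.23035272]), 'orientation': array([-3.01041727,  0.02252067, -1.59192721])}
top flashing 0.73 [162.6, 203.9, 221.8, 261.3] 2498 [0.557 0.272 0.063] [0.057 0.139]
top flashing 0.15 [307.6, 111.0, 331.4, 187.0] 43
[... 759 characters left out ...]
5],
       [  0.        ,   0.        ,   1.        ]]), 'origin': array([0.14288825, 0.49197   , 0.88096191]), 'orientation': array([-2.42580380e+00,  4.94882681e-04, -2.40755441e+00])}
side flashing 0.76 [167.1, 260.3, 259.2, 341.9] 3790 [0.545 0.29  0.063] [0.059 0.143]
side stack 0.62 [172.2, 273.8, 257.1, 352.5] 1085 [0.499 0.307 0.024] [-0.     0.126]
side elbow 0.56 [336.5, 229.9, 358.3, 250.2] 192 [ 0.425 -0.059  0.061] [0.045 0.068]
side tin 0.93 [192.3, 201.5, 218.4, 239.4] 893 [0.748 0.126 0.054] [-0.001  0.086]
side fluxjar 0.59 [161.0, 239.8, 189.3, 267.2] 669 [0.723 0.261 0.063] [0.009 0.076]
side halfbrick 0.57 [82.9, 311.3, 162.9, 391.7] 3550 [0.603 0.484 0.062] [0.007 0.066]
```

```bash
python3 - <<'E'
from h import *
T=np.load("top0.npz");S=np.load("side0.npz")
for n,D in(("top",T),("side",S)):
    P=D["P"]
    X=P[(abs(P[...,2]-.064)<.006)&(abs(P[...,0]-.54)<.13)&(abs(P[...,1]-.27)<.13)]
    r=cv2.minAreaRect((X[:,:2]*1000).astype(np.float32)); print(n,"plate",len(X),r,np.median(X[:,2]))
    X=P[(P[...,2]>.142)&(abs(P[...,0]-.54)<.1)&(abs(P[...,1]-.27)<.1)]
    if len(X)>5: print("rim",len(X),cv2.minEnclosingCircle((X[:,:2]*1000).astype(np.float32)),X[:,2].max())
    m=(P[...,0]>.3)&(P[...,0]<.72)&(P[...,1]>-.4)&(P[...,1]<.02)
    for lo,hi,l in((.040,.052,"floor"),(.088,.100,"stops")):
        mm=m&(P[...,2]>lo)&(P[...,2]<hi); X=P[mm]
        print(l,len(X),cv2.minAreaRect((X[:,:2]*1000).astype(np.float32)),np.median(X[:,2]))
a=T["p"][...,::-1];b=S["p"][...,::-1]
cv2.imwrite("pics/a.png",np.vstack([cv2.resize(a[130:330,80:440],(792,440)),]))
cv2.imwrite("pics/b.png",np.ascontiguousarray(b))
E
```

```text
top plate 2144 ((560.9798583984375, 280.3002624511719), (149.78518676757812, 150.8043212890625), 11.591207504272461) 0.06248210096798845
rim 43 ((560.8867797851562, 280.516357421875), 18.663658142089844) 0.151417394384469
floor 6143 ((492.8902893066406, -153.85923767089844), (233.76873779296875, 233.68826293945312), 80.6374282836914) 0.045375991235559576
stops 3315 ((551.2657470703125, -236.05807495117188), (405.4722595214844, 201.10084533691406), 35.58742141723633) 0.09333253358057991
side plate 3067 ((560.42919921875, 278.20135498046875), (151.13934326171875, 150.4289093017578), 11.31486988067627) 0.062487729080522914
rim 89 ((559.6486206054688, 278.2023010253906), 19.338550567626953) 0.15027603473996765
floor 5461 ((513.1434326171875, -186.73594665527344), (289.9229431152344, 289.5844421386719), 80.42361450195312) 0.045836936477593127
stops 2448 ((550.845947265625, -239.5835723876953), (406.11981201171875, 205.7255859375), 35.425453186035156) 0.09373212935728253
```

View pics/a.png

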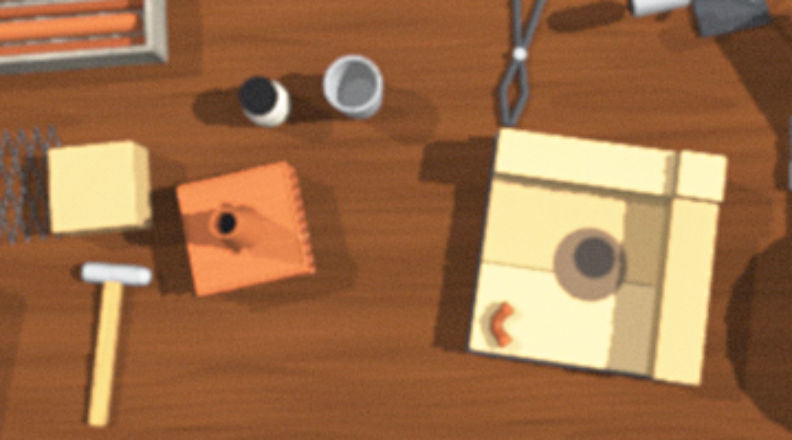

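View pics/b.png

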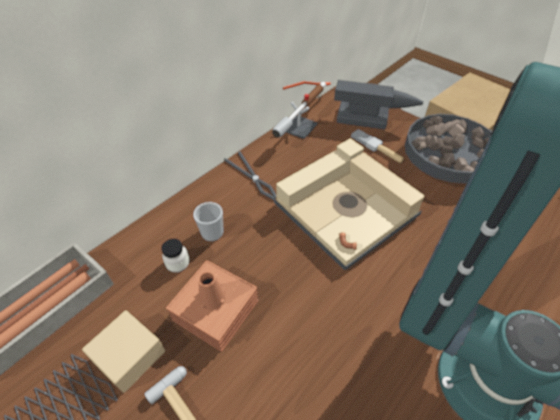

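```bash
python3 - <<'E'
from h import *
for n in("top","side"):
    P=np.load(f"{n}0.npz")["P"]; 
    th=np.deg2rad(-9.4); res=[]
    for it in range(3):
        ex=np.array([np.cos(th),np.sin(th)]); ey=np.array([-np.sin(th),np.cos(th)])
        c0=np.array([.493,-.154]); X=P.reshape(-1,3); X=X[(X[:,2]>.054)&(X[:,2]<.087)&(np.hypot(*(X[:,:2]-c0).T)<.2)]
        u=(X[:,:2]-c0)@ex; w=(X[:,:2]-c0)@ey
        A=X[(abs(u-.115)<.02)&(abs(w)<.10),:2]; B=X[(abs(w+.115)<.02)&(abs(u)<.10),:2]
        out=[]
        for Q in(A,B):
            l=cv2.fitLine((Q*1000).astype(np.float32),cv2.DIST_HUBER,0,.01,.01).ravel(); out.append(l)
        (a,b,x1,y1),(c,d,x2,y2)=out
        s=np.linalg.solve(np.array([[a,-c],[b,-d]]),[x2-x1,y2-y1]); corner=(x1+a*s[0],y1+b*s[0])
        ya=np.degrees(np.arctan(-a/b)); yb=np.degrees(np.arctan(d/c)); th=np.deg2rad((ya+yb)/2)
    print(n,len(A),len(B),"corner",corner,"yawA",ya,"yawB",yb)
    X=P.reshape(-1,3);X=X[(abs(X[:,2]-.046)<.003)]
    q=(X[:,:2]-np.array(corner)/1000)@np.c_[ex,ey]; q=q[(q[:,0]>-.3)&(q[:,0]<.03)&(q[:,1]<.3)&(q[:,1]>-.03)]
    print("floor pct",np.percentile(q,[.5,1,99,99.5],axis=0).round(4).tolist())
E
```

```text
top 113 168 corner (np.float32(587.4462), np.float32(-286.48788)) yawA -9.401705 yawB -9.415994
floor pct [[-0.2306, 0.0003], [-0.2296, 0.0013], [-0.0021, 0.2298], [-0.0007, 0.231]]
side 392 493 corner (np.float32(585.98517), np.float32(-289.62152)) yawA -9.506472 yawB -9.621769
floor pct [[-0.232, -0.0013], [-0.2313, 0.0002], [-0.0002, 0.232], [0.0006, 0.2327]]
```

```bash
cat > go.py <<'E'
from h import *
import sys
def go(x,y,z,yaw):
    o=get_obs(); Rm=R.from_euler("xyz",o["ee_rot"]); Rt=R.from_euler("xyz",[np.pi,0,yaw])
    t=Rm.inv().apply(np.array([x,y,z])-o["tool_pos"]); r=(Rm.inv()*Rt).as_rotvec()
    print("t",o["time"],"pos",o["tool_pos"].round(4),"rpy",o["ee_rot"].round(4),"j6",o["joint_positions"][5].round(3),"F",o["wrist_force"].round(2),"M",o["wrist_torque"].round(2),"w",o["width"].round(4))
    print("shift",t.round(4),"turn",r.round(4))
if __name__=="__main__": go(*map(float,sys.argv[1:5]))
E
python3 go.py .5605 .279 .212 -.3
```

```text
Traceback (most recent call last):
  File "go.py", line 8, in <module>
    if __name__=="__main__": go(*map(float,sys.argv[1:5]))
                             ~~^^^^^^^^^^^^^^^^^^^^^^^^^^^
  File "go.py", line 6, in go
    print("t",o["time"],"pos",o["tool_pos"].round(4),"rpy",o["ee_rot"].round(4),"j6",o["joint_positions"][5].round(3),"F",o["wrist_force"].round(2),"M",o["wrist_torque"].round(2),"w",o["width"].round(4))
                                                                                                                                                                                       ^^^^^^^^^^^^^^^^
AttributeError: 'float' object has no attribute 'round'
```

```bash
sed -i 's/o\["width"\].round(4)/round(o["width"],4)/' go.py; python3 go.py .5605 .279 .212 -.3
```

```text
t 0.8 pos [ 0.1535 -0.5282  0.2135] rpy [3.1414 0.     0.2828] j6 -0.103 F [0.25 0.59 1.48] M [0.05 0.02 0.  ] w 0.0939
shift [ 0.6161 -0.6615  0.0014] turn [ 1.000e-04 -0.000e+00  5.828e-01]
```

Request:
step_arm(
  steps=[
    {"jaw": 1,"tx": 0.033,"ty": -0.035,"tz": 0,"az": 0.03},
    {"jaw": 1,"tx": 0.066,"ty": -0.071,"az": 0.06},
    {"jaw": 1,"tx": 0.1,"ty": -0.107,"az": 0.1},
    {"jaw": 1,"tx": 0.133,"ty": -0.143,"az": 0.13},
    {"jaw": 1,"tx": 0.166,"ty": -0.178,"az": 0.16},
    {"jaw": 1,"tx": 0.2,"ty": -0.214,"az": 0.2},
    {"jaw": 1,"tx": 0.233,"ty": -0.25,"az": 0.23},
    {"jaw": 1,"tx": 0.266,"ty": -0.286,"az": 0.26},
  ],
)

```text
invalid input
```

```bash
python3 go.py .5605 .279 .212 -.3
```

```text
t 0.8 pos [ 0.1535 -0.5282  0.2135] rpy [3.1414 0.     0.2828] j6 -0.103 F [0.25 0.59 1.48] M [0.05 0.02 0.  ] w 0.0939
shift [ 0.6161 -0.6615  0.0014] turn [ 1.000e-04 -0.000e+00  5.828e-01]
```

All keys are needed in each row.

Request:
step_arm(
  steps=[
    {"jaw": 1,"tx": 0.033,"ty": -0.035,"tz": 0,"ax": 0,"ay": 0,"az": 0.03},
    {"jaw": 1,"tx": 0.066,"ty": -0.071,"tz": 0,"ax": 0,"ay": 0,"az": 0.06},
    {"jaw": 1,"tx": 0.1,"ty": -0.107,"tz": 0,"ax": 0,"ay": 0,"az": 0.1},
    {"jaw": 1,"tx": 0.133,"ty": -0.143,"tz": 0,"ax": 0,"ay": 0,"az": 0.13},
    {"jaw": 1,"tx": 0.166,"ty": -0.178,"tz": 0,"ax": 0,"ay": 0,"az": 0.16},
    {"jaw": 1,"tx": 0.2,"ty": -0.214,"tz": 0,"ax": 0,"ay": 0,"az": 0.2},
    {"jaw": 1,"tx": 0.233,"ty": -0.25,"tz": 0,"ax": 0,"ay": 0,"az": 0.23},
    {"jaw": 1,"tx": 0.266,"ty": -0.286,"tz": 0,"ax": 0,"ay": 0,"az": 0.26},
  ],
)

```text
time: 1.6
tool_pos: [0.3295, -0.1776, 0.2138]
ee_rot: [3.141, -0.001, 0.021]
wrist_force: [1.0, -0.6, -0.6]
width: 0.0944
```

```bash
python3 go.py .5605 .279 .212 -.3
```

```text
t 1.6 pos [ 0.3295 -0.1776  0.2138] rpy [ 3.1406e+00 -1.3000e-03  2.0900e-02] j6 0.904 F [ 1.05 -0.6  -0.58] M [ 0.01 -0.03 -0.02] w 0.0944
shift [ 0.2404 -0.4516  0.0017] turn [ 0.0008 -0.0014  0.3209]
```

Request:
step_arm(
  steps=[
    {"jaw": 1,"tx": 0.022,"ty": -0.041,"tz": 0,"ax": 0,"ay": 0,"az": 0.03},
    {"jaw": 1,"tx": 0.044,"ty": -0.082,"tz": 0,"ax": 0,"ay": 0,"az": 0.06},
    {"jaw": 1,"tx": 0.066,"ty": -0.123,"tz": 0,"ax": 0,"ay": 0,"az": 0.09},
    {"jaw": 1,"tx": 0.088,"ty": -0.164,"tz": 0,"ax": 0,"ay": 0,"az": 0.12},
    {"jaw": 1,"tx": 0.11,"ty": -0.206,"tz": 0,"ax": 0,"ay": 0,"az": 0.15},
    {"jaw": 1,"tx": 0.132,"ty": -0.247,"tz": 0,"ax": 0,"ay": 0,"az": 0.18},
    {"jaw": 1,"tx": 0.154,"ty": -0.289,"tz": 0,"ax": 0,"ay": 0,"az": 0.21},
    {"jaw": 1,"tx": 0.176,"ty": -0.33,"tz": 0,"ax": 0,"ay": 0,"az": 0.24},
  ],
)

```text
time: 2.4
tool_pos: [0.4991, 0.1582, 0.2139]
ee_rot: [3.141, -0.002, -0.22]
wrist_force: [0.7, -0.4, 0.1]
width: 0.0939
```

```bash
python3 go.py .5605 .279 .212 -.3
```

```text
t 2.4 pos [0.4991 0.1582 0.2139] rpy [ 3.141e+00 -2.200e-03 -2.198e-01] j6 1.99 F [ 0.68 -0.42  0.13] M [ 0.01 -0.05 -0.05] w 0.0939
shift [ 0.0335 -0.1313  0.0019] turn [ 0.0005 -0.0022  0.0802]
```

Request:
step_arm(
  steps=[
    {"jaw": 1,"tx": 0.012,"ty": -0.045,"tz": 0,"ax": 0,"ay": 0,"az": 0.03},
    {"jaw": 1,"tx": 0.022,"ty": -0.087,"tz": 0,"ax": 0,"ay": -0.002,"az": 0.06},
    {"jaw": 1,"tx": 0.03,"ty": -0.118,"tz": 0,"ax": 0,"ay": -0.002,"az": 0.08},
    {"jaw": 1,"tx": 0.0335,"ty": -0.131,"tz": 0,"ax": 0,"ay": -0.002,"az": 0.08},
    {"jaw": 1,"tx": 0.0335,"ty": -0.131,"tz": 0,"ax": 0,"ay": -0.002,"az": 0.08},
  ],
)

```text
time: 2.9
tool_pos: [0.5605, 0.2797, 0.213]
ee_rot: [3.14, 0.001, -0.298]
wrist_force: [-0.1, -0.0, 0.1]
width: 0.0937
```

```bash
python3 - <<'E'
from go import *
K,o,Rm=cam("wrist"); print(K[0],o,Rm.round(2).tolist())
p,d=snapshot("wrist"); P=cloud("wrist",d,(K,o,Rm)); np.savez("w1.npz",p=p,P=P,d=d); cv2.imwrite("pics/w1.png",p[...,::-1])
X=P[(abs(P[...,2]-.0625)<.007)&(abs(P[...,0]-.56)<.12)&(abs(P[...,1]-.28)<.12)]
if len(X): print("plate",len(X),cv2.minAreaRect((X[:,:2]*1000).astype(np.float32)),np.median(X[:,2]))
X=P[(P[...,2]>.143)&(P[...,2]<.16)&(abs(P[...,0]-.56)<.04)&(abs(P[...,1]-.28)<.04)]
if len(X): print("rim",len(X),cv2.minEnclosingCircle((X[:,:2]*1000).astype(np.float32)),X[:,2].max())
go(.5605,.279,.124,-.3)
E
```

```text
[325.1922621    0.         281.40756335] [0.63678007 0.25649956 0.38443953] [[-0.29, -0.92, -0.26], [-0.96, 0.28, 0.08], [0.0, 0.27, -0.96]]
plate 16538 ((561.1154174804688, 279.81890869140625), (150.579833984375, 150.69256591796875), 11.625926971435547) 0.06335452712421874
rim 565 ((561.0133666992188, 279.8427734375), 18.541656494140625) 0.1502177663516749
t 2.95 pos [0.5602 0.2784 0.2135] rpy [ 3.1398e+00  4.0000e-04 -2.9900e-01] j6 2.241 F [-0.56 -0.25  0.02] M [ 0.03 -0.    0.02] w 0.0939
shift [ 0.0001 -0.0008  0.0895] turn [0.0018 0.0004 0.001 ]
```

View pics/w1.png

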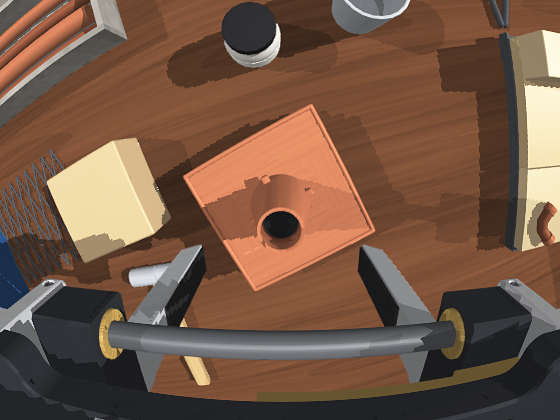

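Request:
step_arm(
  steps=[
    {"jaw": 1,"tx": 0,"ty": -0.001,"tz": 0.03,"ax": 0.001,"ay": 0,"az": 0},
    {"jaw": 1,"tx": 0,"ty": -0.001,"tz": 0.06,"ax": 0.001,"ay": 0,"az": 0},
    {"jaw": 1,"tx": 0,"ty": -0.001,"tz": 0.08,"ax": 0.001,"ay": 0,"az": 0},
    {"jaw": 1,"tx": 0,"ty": -0.001,"tz": 0.089,"ax": 0.001,"ay": 0,"az": 0},
    {"jaw": 1,"tx": 0,"ty": -0.001,"tz": 0.089,"ax": 0.001,"ay": 0,"az": 0},
  ],
)

```text
time: 3.45
tool_pos: [0.5595, 0.2776, 0.1235]
ee_rot: [3.139, 0.002, -0.3]
wrist_force: [-0.0, -0.2, -0.2]
width: 0.0939
```

```bash
python3 - <<'E'
from go import *
go(.561,.2798,.124,-.3)
K,o,Rm=cam("wrist")
p,d=snapshot("wrist"); P=cloud("wrist",d,(K,o,Rm)); cv2.imwrite("pics/w2.png",p[...,::-1])
X=P[(P[...,2]>.143)&(P[...,2]<.16)&(abs(P[...,0]-.56)<.03)&(abs(P[...,1]-.28)<.03)]
if len(X): print("rim",len(X),cv2.minEnclosingCircle((X[:,:2]*1000).astype(np.float32)),X[:,2].max())
E
```

```text
t 3.45 pos [0.5595 0.2776 0.1235] rpy [ 3.1389e+00  2.3000e-03 -3.0040e-01] j6 2.241 F [-0.03 -0.2  -0.22] M [ 0.02 -0.   -0.04] w 0.0939
shift [ 0.0008 -0.0026 -0.0005] turn [ 0.0027  0.0023 -0.0004]
rim 1440 ((561.3380737304688, 280.0578308105469), 18.92599868774414) 0.150136019818064
```

Request:
step_arm(
  steps=[
    {"jaw": 1,"tx": 0.001,"ty": -0.002,"tz": 0,"ax": 0.002,"ay": 0.001,"az": 0},
    {"jaw": 1,"tx": 0.001,"ty": -0.002,"tz": 0,"ax": 0.002,"ay": 0.001,"az": 0},
    {"jaw": 0.5,"tx": 0.001,"ty": -0.002,"tz": 0,"ax": 0.002,"ay": 0.001,"az": 0},
    {"jaw": 0.5,"tx": 0.001,"ty": -0.002,"tz": 0,"ax": 0.002,"ay": 0.001,"az": 0},
    {"jaw": 0.5,"tx": 0.001,"ty": -0.002,"tz": 0,"ax": 0.002,"ay": 0.001,"az": 0},
  ],
)

```text
time: 4.0
tool_pos: [0.562, 0.2799, 0.1254]
ee_rot: [-3.14, -0.001, -0.3]
wrist_force: [-0.4, -1.7, 0.5]
width: 0.0735
```

```bash
python3 go.py .561 .2798 .124 -.3
```

```text
t 4.0 pos [0.562  0.2799 0.1254] rpy [-3.1403e+00 -1.2000e-03 -3.0000e-01] j6 2.242 F [-0.36 -1.75  0.5 ] M [ 0.09 -0.04 -0.01] w 0.0735
shift [-0.001   0.0004  0.0014] turn [-0.0013 -0.0012  0.    ]
```

Request:
step_arm(
  steps=[
    {"jaw": 0,"tx": 0,"ty": 0,"tz": 0.001,"ax": 0,"ay": 0,"az": 0},
    {"jaw": 0,"tx": 0,"ty": 0,"tz": 0.001,"ax": 0,"ay": 0,"az": 0},
    {"jaw": 0,"tx": 0,"ty": 0,"tz": 0.001,"ax": 0,"ay": 0,"az": 0},
    {"jaw": 0,"tx": 0,"ty": 0,"tz": 0.001,"ax": 0,"ay": 0,"az": 0},
    {"jaw": 0,"tx": 0,"ty": 0,"tz": 0.001,"ax": 0,"ay": 0,"az": 0},
    {"jaw": 0,"tx": 0,"ty": 0,"tz": 0.001,"ax": 0,"ay": 0,"az": 0},
  ],
)

```text
time: 4.6
tool_pos: [0.562, 0.2799, 0.1242]
ee_rot: [-3.14, -0.001, -0.3]
wrist_force: [0.4, -0.6, -0.2]
width: 0.0433
```

```bash
python3 go.py .561 .2798 .124 -.3
```

```text
t 4.6 pos [0.562  0.2799 0.1242] rpy [-3.1404e+00 -1.0000e-03 -2.9990e-01] j6 2.242 F [ 0.37 -0.57 -0.24] M [0.09 0.01 0.03] w 0.0433
shift [-0.0009  0.0004  0.0002] turn [-0.0012 -0.001   0.0001]
```

Request:
step_arm(
  steps=[
    {"jaw": 0,"tx": 0,"ty": 0,"tz": 0,"ax": 0,"ay": 0,"az": 0},
    {"jaw": 0,"tx": 0,"ty": 0,"tz": 0,"ax": 0,"ay": 0,"az": 0},
    {"jaw": 0,"tx": 0,"ty": 0,"tz": 0,"ax": 0,"ay": 0,"az": 0},
  ],
)

```text
time: 4.9
tool_pos: [0.562, 0.2799, 0.1241]
ee_rot: [-3.14, -0.001, -0.3]
wrist_force: [-0.8, 0.3, 0.5]
width: 0.0432
```

```bash
python3 - <<'E'
from go import *
go(.561,.2798,.124,-.3)
p,d=snapshot("wrist"); cv2.imwrite("pics/w3.png",p[...,::-1])
E
```

```text
t 4.9 pos [0.562  0.2799 0.1241] rpy [-3.1404e+00 -9.0000e-04 -3.0000e-01] j6 2.242 F [-0.81  0.35  0.47] M [ 0.07 -0.04  0.  ] w 0.0432
shift [-0.0009  0.0004  0.0001] turn [-0.0012 -0.0009  0.    ]
```

View pics/w3.png

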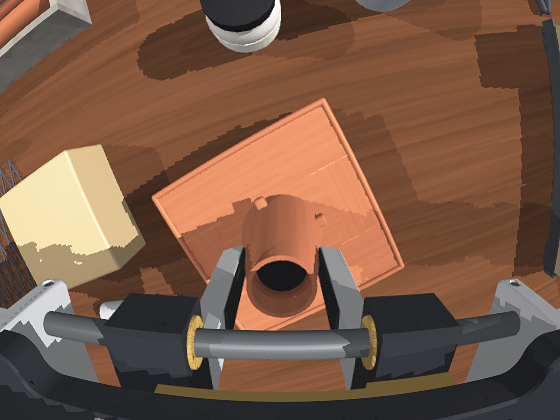

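Request:
step_arm(
  steps=[
    {"jaw": 0,"tx": 0,"ty": 0,"tz": 0,"ax": 0,"ay": 0,"az": -0.12},
    {"jaw": 0,"tx": 0,"ty": 0,"tz": 0,"ax": 0,"ay": 0,"az": -0.24},
    {"jaw": 0,"tx": 0,"ty": 0,"tz": -0.0003,"ax": 0,"ay": 0,"az": -0.36},
    {"jaw": 0,"tx": 0,"ty": 0,"tz": -0.0006,"ax": 0,"ay": 0,"az": -0.48},
    {"jaw": 0,"tx": 0,"ty": 0,"tz": -0.0009,"ax": 0,"ay": 0,"az": -0.6},
    {"jaw": 0,"tx": 0,"ty": 0,"tz": -0.0012,"ax": 0,"ay": 0,"az": -0.72},
    {"jaw": 0,"tx": 0,"ty": 0,"tz": -0.0015,"ax": 0,"ay": 0,"az": -0.84},
    {"jaw": 0,"tx": 0,"ty": 0,"tz": -0.0015,"ax": 0,"ay": 0,"az": -0.9},
  ],
)

```text
time: 5.75
tool_pos: [0.5618, 0.2799, 0.1255]
ee_rot: [-3.141, -0.001, 0.603]
wrist_force: [-0.4, 0.3, -0.6]
width: 0.0434
```

```bash
cat > chk.py <<'E'
from go import *
go(.561,.2798,.124,.6)
for n in("top","side"):
    p,d=snapshot(n); P=cloud(n,d)
    X=P[(P[...,0]>.44)&(P[...,0]<.68)&(P[...,1]>.16)&(P[...,1]<.40)]
    for lo,hi in((.034,.054),(.056,.075)):
        Y=X[(X[:,2]>lo)&(X[:,2]<hi)]
        if len(Y)>20: print(n,lo,len(Y),cv2.minAreaRect((Y[:,:2]*1000).astype(np.float32)),np.median(Y[:,2]).round(4))
    cv2.imwrite(f"pics/{n}_c.png",p[...,::-1])
E
python3 chk.py
```

```text
t 5.75 pos [0.5618 0.2799 0.1255] rpy [-3.1413e+00 -1.1000e-03  6.0260e-01] j6 1.34 F [-0.42  0.34 -0.61] M [ 0.01 -0.02 -0.36] w 0.0434
shift [-0.0007 -0.0004  0.0015] turn [-0.0003 -0.0011  0.0026]
top 0.034 190 ((586.7066650390625, 218.0670166015625), (155.71304321289062, 48.945438385009766), 11.855602264404297) 0.0428
top 0.056 1064 ((561.2269897460938, 278.3058166503906), (149.7251434326172, 149.4000701904297), 63.218772888183594) 0.0635
side 0.034 593 ((560.169921875, 276.2483825683594), (150.0438232421875, 150.47573852539062), 27.56291389465332) 0.0427
side 0.056 2617 ((560.4352416992188, 276.58709716796875), (149.95162963867188, 151.8260040283203), 63.031463623046875) 0.0638
```

Request:
step_arm(
  steps=[
    {"jaw": 0,"tx": 0,"ty": 0,"tz": 0,"ax": 0,"ay": 0,"az": -0.14},
    {"jaw": 0,"tx": 0,"ty": 0,"tz": -0.0004,"ax": 0,"ay": 0,"az": -0.28},
    {"jaw": 0,"tx": 0,"ty": 0,"tz": -0.0008,"ax": 0,"ay": 0,"az": -0.42},
    {"jaw": 0,"tx": 0,"ty": 0,"tz": -0.0012,"ax": 0,"ay": 0,"az": -0.56},
    {"jaw": 0,"tx": 0,"ty": 0,"tz": -0.0016,"ax": 0,"ay": 0,"az": -0.7},
    {"jaw": 0,"tx": 0,"ty": 0,"tz": -0.002,"ax": 0,"ay": 0,"az": -0.84},
    {"jaw": 0,"tx": 0,"ty": 0,"tz": -0.0024,"ax": 0,"ay": 0,"az": -0.98},
    {"jaw": 0,"tx": 0,"ty": 0,"tz": -0.0024,"ax": 0,"ay": 0,"az": -1.1},
  ],
)

```text
time: 6.65
tool_pos: [0.5611, 0.2795, 0.1265]
ee_rot: [-3.14, 0.0, 1.703]
wrist_force: [-1.0, -0.3, -4.3]
width: 0.0433
```

```bash
python3 chk.py
```

```text
t 6.65 pos [0.5611 0.2795 0.1265] rpy [-3.14    0.      1.7029] j6 0.239 F [-0.97 -0.34 -4.25] M [ 0.   -0.11 -0.22] w 0.0433
shift [ 0.0003 -0.0001  0.0025] turn [-1.4000e-03  9.0000e-04  1.1029e+00]
top 0.034 268 ((561.6192016601562, 276.86334228515625), (149.7872314453125, 149.74087524414062), 67.90046691894531) 0.0427
top 0.056 1265 ((570.210205078125, 266.2835693359375), (149.73287963867188, 122.09300994873047), 36.23238754272461) 0.0647
side 0.034 581 ((561.432861328125, 274.88482666015625), (149.6618194580078, 151.77154541015625), 68.75425720214844) 0.0427
side 0.056 2632 ((561.5228881835938, 275.2906188964844), (150.85801696777344, 151.13034057617188), 36.38313674926758) 0.0648
```

View pics/side_c.png

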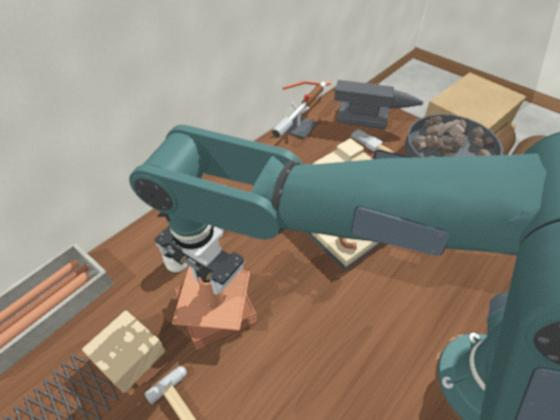

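Request:
step_arm(
  steps=[
    {"jaw": 0,"tx": 0,"ty": 0,"tz": 0.0004,"ax": 0,"ay": 0,"az": -0.1},
    {"jaw": 0,"tx": 0,"ty": 0,"tz": 0.0002,"ax": 0,"ay": 0,"az": -0.24},
    {"jaw": 0,"tx": 0,"ty": 0,"tz": 0,"ax": 0,"ay": 0,"az": -0.38},
    {"jaw": 0,"tx": 0,"ty": 0,"tz": -0.0003,"ax": 0,"ay": 0,"az": -0.52},
    {"jaw": 0,"tx": 0,"ty": 0,"tz": -0.0006,"ax": 0,"ay": 0,"az": -0.66},
    {"jaw": 0,"tx": 0,"ty": 0,"tz": -0.0009,"ax": 0,"ay": 0,"az": -0.8},
    {"jaw": 0,"tx": 0,"ty": 0,"tz": -0.0012,"ax": 0,"ay": 0,"az": -0.94},
    {"jaw": 0,"tx": 0,"ty": 0,"tz": -0.0012,"ax": 0,"ay": 0,"az": -1.06},
  ],
)

```text
time: 7.55
tool_pos: [0.5612, 0.2793, 0.1284]
ee_rot: [-3.141, -0.001, 2.759]
wrist_force: [-1.9, -1.0, 1.2]
width: 0.0432
```

```bash
sed -i 's/"top","side"/"side",/' chk.py; python3 chk.py
```

```text
t 7.55 pos [0.5612 0.2793 0.1284] rpy [-3.1405e+00 -9.0000e-04  2.7591e+00] j6 -0.817 F [-1.86 -1.04  1.22] M [-0.25  0.06 -0.29] w 0.0432
shift [0.0004 0.0004 0.0044] turn [-1.6000e-03  7.0000e-04  2.1591e+00]
side 0.034 453 ((562.4830322265625, 275.6129150390625), (150.04415893554688, 150.88937377929688), 80.51052856445312) 0.0429
side 0.056 2786 ((562.2327270507812, 276.00543212890625), (150.52659606933594, 150.33148193359375), 6.026458740234375) 0.0667
```

Request:
step_arm(
  steps=[
    {"jaw": 0,"tx": 0,"ty": 0,"tz": 0.0002,"ax": 0,"ay": 0,"az": -0.12},
    {"jaw": 0,"tx": 0,"ty": 0,"tz": 0,"ax": 0,"ay": 0,"az": -0.26},
    {"jaw": 0,"tx": 0,"ty": 0,"tz": -0.0003,"ax": 0,"ay": 0,"az": -0.4},
    {"jaw": 0,"tx": 0,"ty": 0,"tz": -0.0006,"ax": 0,"ay": 0,"az": -0.54},
    {"jaw": 0,"tx": 0,"ty": 0,"tz": -0.0009,"ax": 0,"ay": 0,"az": -0.68},
    {"jaw": 0,"tx": 0,"ty": 0,"tz": -0.0012,"ax": 0,"ay": 0,"az": -0.82},
    {"jaw": 0,"tx": 0,"ty": 0,"tz": -0.0015,"ax": 0,"ay": 0,"az": -0.96},
    {"jaw": 0,"tx": 0,"ty": 0,"tz": -0.0015,"ax": 0,"ay": 0,"az": -1.08},
  ],
)

```text
time: 8.4
tool_pos: [0.5619, 0.2787, 0.1306]
ee_rot: [-3.14, -0.0, -2.441]
wrist_force: [0.2, -1.5, 0.8]
width: 0.0435
```

```bash
python3 chk.py
```

```text
t 8.4 pos [0.5619 0.2787 0.1306] rpy [-3.1402e+00 -4.0000e-04 -2.4415e+00] j6 -1.9 F [ 0.23 -1.51  0.83] M [-0.23 -0.11 -0.27] w 0.0435
shift [-0.      0.0014  0.0066] turn [ 5.0000e-04 -2.2000e-03 -3.0415e+00]
side 0.034 566 ((563.1321411132812, 276.8472900390625), (150.40579223632812, 151.3708953857422), 3.3423664569854736) 0.0428
side 0.056 2579 ((562.8292846679688, 277.383056640625), (149.7653045654297, 151.72238159179688), 68.28662109375) 0.069
```

Request:
step_arm(
  steps=[
    {"jaw": 0,"tx": 0,"ty": 0,"tz": 0.0002,"ax": 0,"ay": 0,"az": 0.12},
    {"jaw": 0,"tx": 0,"ty": 0,"tz": 0,"ax": 0,"ay": 0,"az": 0.26},
    {"jaw": 0,"tx": 0,"ty": 0,"tz": -0.0003,"ax": 0,"ay": 0,"az": 0.4},
    {"jaw": 0,"tx": 0,"ty": 0,"tz": -0.0006,"ax": 0,"ay": 0,"az": 0.54},
    {"jaw": 0,"tx": 0,"ty": 0,"tz": -0.0009,"ax": 0,"ay": 0,"az": 0.68},
    {"jaw": 0,"tx": 0,"ty": 0,"tz": -0.0012,"ax": 0,"ay": 0,"az": 0.82},
    {"jaw": 0,"tx": 0,"ty": 0,"tz": -0.0015,"ax": 0,"ay": 0,"az": 0.96},
    {"jaw": 0,"tx": 0,"ty": 0,"tz": -0.0015,"ax": 0,"ay": 0,"az": 1.08},
  ],
)

```text
time: 9.25
tool_pos: [0.562, 0.28, 0.1326]
ee_rot: [3.14, 0.001, 2.755]
wrist_force: [-0.1, 1.4, 0.1]
width: 0.0436
```

```bash
python3 chk.py
```

```text
t 9.25 pos [0.562  0.28   0.1326] rpy [3.1402e+00 1.1000e-03 2.7553e+00] j6 -0.813 F [-0.05  1.42  0.1 ] M [ 0.42 -0.16  0.16] w 0.0436
shift [ 0.0008 -0.0005  0.0086] turn [ 2.0000e-03 -9.0000e-04  2.1553e+00]
side 0.034 459 ((547.8026733398438, 276.88531494140625), (150.68124389648438, 119.30782318115234), 89.21052551269531) 0.0428
side 0.056 2764 ((563.5127563476562, 276.88507080078125), (150.7147979736328, 150.28469848632812), 6.98369836807251) 0.0709
```

Request:
step_arm(
  steps=[
    {"jaw": 0,"tx": 0,"ty": 0,"tz": 0.0001,"ax": 0,"ay": 0,"az": 0.13},
    {"jaw": 0,"tx": 0,"ty": 0,"tz": -0.0002,"ax": 0,"ay": 0,"az": 0.27},
    {"jaw": 0,"tx": 0,"ty": 0,"tz": -0.0005,"ax": 0,"ay": 0,"az": 0.41},
    {"jaw": 0,"tx": 0,"ty": 0,"tz": -0.0008,"ax": 0,"ay": 0,"az": 0.55},
    {"jaw": 0,"tx": 0,"ty": 0,"tz": -0.0012,"ax": 0,"ay": 0,"az": 0.69},
    {"jaw": 0,"tx": 0,"ty": 0,"tz": -0.0015,"ax": 0,"ay": 0,"az": 0.83},
    {"jaw": 0,"tx": 0,"ty": 0,"tz": -0.0018,"ax": 0,"ay": 0,"az": 0.97},
    {"jaw": 0,"tx": 0,"ty": 0,"tz": -0.0018,"ax": 0,"ay": 0,"az": 1.1},
  ],
)

```text
time: 10.1
tool_pos: [0.5632, 0.2809, 0.1349]
ee_rot: [3.136, -0.003, 1.644]
wrist_force: [3.1, 1.8, -2.3]
width: 0.0437
```

```bash
python3 chk.py
```

```text
t 10.1 pos [0.5632 0.2809 0.1349] rpy [ 3.1364e+00 -2.7000e-03  1.6444e+00] j6 0.298 F [ 3.13  1.81 -2.31] M [ 0.4  -0.63  0.1 ] w 0.0437
shift [-0.0009 -0.0024  0.0109] turn [ 0.0033 -0.0052  1.0444]
side 0.034 626 ((563.2516479492188, 277.0757751464844), (149.3800506591797, 150.74462890625), 89.85187530517578) 0.0429
side 0.056 2229 ((563.5243530273438, 277.96466064453125), (150.54869079589844, 149.2068328857422), 32.9895133972168) 0.0729
```

Request:
step_arm(
  steps=[
    {"jaw": 0,"tx": -0.0005,"ty": 0,"tz": 0.0001,"ax": 0.002,"ay": -0.001,"az": 0.13},
    {"jaw": 0,"tx": -0.001,"ty": 0,"tz": -0.0002,"ax": 0.004,"ay": -0.002,"az": 0.27},
    {"jaw": 0,"tx": -0.0012,"ty": 0,"tz": -0.0005,"ax": 0.004,"ay": -0.002,"az": 0.41},
    {"jaw": 0,"tx": -0.0012,"ty": 0,"tz": -0.0008,"ax": 0.004,"ay": -0.002,"az": 0.55},
    {"jaw": 0,"tx": -0.0012,"ty": 0,"tz": -0.0012,"ax": 0.004,"ay": -0.002,"az": 0.69},
    {"jaw": 0,"tx": -0.0012,"ty": 0,"tz": -0.0015,"ax": 0.004,"ay": -0.002,"az": 0.83},
    {"jaw": 0,"tx": -0.0012,"ty": 0,"tz": -0.0018,"ax": 0.004,"ay": -0.002,"az": 0.97},
    {"jaw": 0,"tx": -0.0012,"ty": 0,"tz": -0.0018,"ax": 0.004,"ay": -0.002,"az": 1.1},
  ],
)

```text
time: 10.95
tool_pos: [0.5642, 0.2801, 0.1369]
ee_rot: [-3.14, -0.005, 0.536]
wrist_force: [3.3, 1.4, -1.2]
width: 0.0438
```

```bash
python3 chk.py
```

```text
t 10.95 pos [0.5642 0.2801 0.1369] rpy [-3.1397 -0.0047  0.5359] j6 1.404 F [ 3.32  1.38 -1.24] M [ 0.35 -0.52  0.05] w 0.0438
shift [-0.003  -0.0014  0.0129] turn [-0.0018 -0.0048 -0.0641]
side 0.034 644 ((563.1842041015625, 276.7698974609375), (150.2610321044922, 150.3758087158203), 89.78805541992188) 0.0428
side 0.056 1473 ((564.5589599609375, 277.20404052734375), (150.10458374023438, 150.9992218017578), 58.98602294921875) 0.0736
```

Request:
step_arm(
  steps=[
    {"jaw": 0,"tx": 0,"ty": -0.0005,"tz": 0,"ax": 0,"ay": -0.002,"az": -0.13},
    {"jaw": 0,"tx": 0,"ty": -0.0005,"tz": -0.0004,"ax": 0,"ay": -0.004,"az": -0.27},
    {"jaw": 0,"tx": 0,"ty": -0.0005,"tz": -0.0008,"ax": 0,"ay": -0.004,"az": -0.41},
    {"jaw": 0,"tx": 0,"ty": -0.0005,"tz": -0.0012,"ax": 0,"ay": -0.004,"az": -0.55},
    {"jaw": 0,"tx": 0,"ty": -0.0005,"tz": -0.0016,"ax": 0,"ay": -0.004,"az": -0.69},
    {"jaw": 0,"tx": 0,"ty": -0.0005,"tz": -0.002,"ax": 0,"ay": -0.004,"az": -0.83},
    {"jaw": 0,"tx": 0,"ty": -0.0005,"tz": -0.0024,"ax": 0,"ay": -0.004,"az": -0.97},
    {"jaw": 0,"tx": 0,"ty": -0.0005,"tz": -0.003,"ax": 0,"ay": -0.004,"az": -1.1},
  ],
)

```text
time: 11.8
tool_pos: [0.5636, 0.2801, 0.1394]
ee_rot: [3.142, 0.0, 1.64]
wrist_force: [1.0, 1.2, -2.4]
width: 0.0435
```

```bash
sed -i 's/.075))/.085))/' chk.py; python3 chk.py
```

```text
t 11.8 pos [0.5636 0.2801 0.1394] rpy [3.1415e+00 4.0000e-04 1.6405e+00] j6 0.302 F [ 1.04  1.19 -2.4 ] M [ 0.02 -0.17  0.03] w 0.0435
shift [-0.0001 -0.0026  0.0154] turn [2.0000e-04 3.0000e-04 1.0405e+00]
side 0.034 679 ((563.4654541015625, 276.9405212402344), (150.32057189941406, 149.61656188964844), 0.054715801030397415) 0.0427
side 0.056 2681 ((563.5648193359375, 276.7817687988281), (150.655517578125, 151.1010284423828), 32.770721435546875) 0.0778
```

Request:
step_arm(
  steps=[
    {"jaw": 0,"tx": 0,"ty": 0,"tz": -0.001,"ax": 0,"ay": 0,"az": 0},
    {"jaw": 0,"tx": 0,"ty": 0,"tz": -0.003,"ax": 0,"ay": 0,"az": 0},
    {"jaw": 0,"tx": 0,"ty": 0,"tz": -0.005,"ax": 0,"ay": 0,"az": 0},
  ],
)

```text
time: 12.15
tool_pos: [0.5632, 0.2798, 0.1444]
ee_rot: [-3.14, 0.001, 1.643]
wrist_force: [-0.1, -0.3, -2.3]
width: 0.0435
```

```bash
python3 chk.py
```

```text
t 12.15 pos [0.5632 0.2798 0.1444] rpy [-3.1404e+00  1.1000e-03  1.6427e+00] j6 0.299 F [-0.12 -0.26 -2.26] M [-0.04 -0.03 -0.03] w 0.0435
shift [ 0.0002 -0.0021  0.0204] turn [-5.0000e-04  1.6000e-03  1.0427e+00]
side 0.034 720 ((563.546875, 276.8640441894531), (149.4830322265625, 150.87217712402344), 89.59334564208984) 0.0427
side 0.056 2480 ((563.4066772460938, 275.3642578125), (150.8041534423828, 151.2703857421875), 32.74169158935547) 0.0825
```

Request:
step_arm(
  steps=[
    {"jaw": 0,"tx": 0,"ty": 0,"tz": -0.006,"ax": 0,"ay": 0,"az": 0},
    {"jaw": 0,"tx": 0,"ty": 0,"tz": -0.016,"ax": 0,"ay": 0,"az": 0},
    {"jaw": 0,"tx": 0,"ty": 0,"tz": -0.03,"ax": 0,"ay": 0,"az": 0},
    {"jaw": 0,"tx": 0,"ty": 0,"tz": -0.045,"ax": 0,"ay": 0,"az": 0},
    {"jaw": 0,"tx": 0,"ty": 0,"tz": -0.06,"ax": 0,"ay": 0,"az": 0},
    {"jaw": 0,"tx": 0,"ty": 0,"tz": -0.075,"ax": 0,"ay": 0,"az": 0},
    {"jaw": 0,"tx": 0,"ty": 0,"tz": -0.085,"ax": 0,"ay": 0,"az": 0},
    {"jaw": 0,"tx": 0,"ty": 0,"tz": -0.09,"ax": 0,"ay": 0,"az": 0},
  ],
)

```text
time: 13.0
tool_pos: [0.564, 0.2802, 0.2371]
ee_rot: [3.139, -0.0, 1.643]
wrist_force: [0.7, -0.6, -2.8]
width: 0.0436
```

```bash
cat > fl.py <<'E'
from go import *
def fl(zlo,zhi,cx,cy,n="side"):
    K,o,Rm=cam(n); p,d=snapshot(n); P=cloud(n,d,(K,o,Rm)); cv2.imwrite(f"pics/{n}_f.png",p[...,::-1]); np.savez(f"{n}_f.npz",P=P,p=p)
    X=P[(P[...,2]>zlo)&(P[...,2]<zhi)&(abs(P[...,0]-cx)<.12)&(abs(P[...,1]-cy)<.12)]
    (c,s,a)=cv2.minAreaRect((X[:,:2]*1000).astype(np.float32)); print(n,len(X),np.round(c,1),np.round(s,1),round(a,2),np.percentile(X[:,2],[5,50,95]).round(4))
E
python3 - <<'E'
from fl import *
go(.525,-.2017,.234,.911)
fl(.155,.178,.563,.279); fl(.155,.178,.563,.279,"wrist")
fl(.035,.055,.563,.279)
E
```

```text
t 13.0 pos [0.564  0.2802 0.2371] rpy [ 3.1391 -0.      1.6428] j6 0.299 F [ 0.66 -0.64 -2.8 ] M [-0.03 -0.08  0.  ] w 0.0436
shift [-0.4778 -0.0736  0.0029] turn [ 0.0024 -0.0009  0.7318]
side 3039 [564.4 276.2] [151.1 151. ] 33.23 [0.1731 0.1752 0.1773]
wrist 21616 [565.2 278. ] [150.2 150.2] 32.92 [0.1752 0.1763 0.1776]
side 2016 [563.1 276.6] [150.9 150.2] 89.65 [0.0399 0.0425 0.0457]
```

```bash
python3 go.py .5184 -.1925 .237 .904
```

```text
t 13.15 pos [0.5635 0.28   0.235 ] rpy [-3.1415e+00  8.0000e-04  1.6428e+00] j6 0.299 F [ 0.27 -0.38 -2.54] M [-0.1  -0.13  0.  ] w 0.0436
shift [-0.468  -0.079  -0.0016] turn [2.000e-04 8.000e-04 7.388e-01]
```

Request:
step_arm(
  steps=[
    {"jaw": 0,"tx": -0.02,"ty": -0.003,"tz": 0,"ax": 0,"ay": 0,"az": 0.03},
    {"jaw": 0,"tx": -0.055,"ty": -0.009,"tz": 0,"ax": 0,"ay": 0,"az": 0.09},
    {"jaw": 0,"tx": -0.095,"ty": -0.016,"tz": 0,"ax": 0,"ay": 0,"az": 0.15},
    {"jaw": 0,"tx": -0.135,"ty": -0.023,"tz": 0,"ax": 0,"ay": 0,"az": 0.21},
    {"jaw": 0,"tx": -0.175,"ty": -0.03,"tz": 0,"ax": 0,"ay": 0,"az": 0.28},
    {"jaw": 0,"tx": -0.215,"ty": -0.036,"tz": 0,"ax": 0,"ay": 0,"az": 0.34},
    {"jaw": 0,"tx": -0.255,"ty": -0.043,"tz": 0,"ax": 0,"ay": 0,"az": 0.4},
    {"jaw": 0,"tx": -0.29,"ty": -0.049,"tz": 0,"ax": 0,"ay": 0,"az": 0.46},
  ],
)

```text
time: 13.95
tool_pos: [0.534, -0.0158, 0.2343]
ee_rot: [-3.14, 0.002, 1.178]
wrist_force: [0.6, 0.4, -2.1]
width: 0.043
```

```bash
python3 go.py .5184 -.1925 .237 .904
```

```text
t 13.95 pos [ 0.534  -0.0158  0.2343] rpy [-3.1403e+00  2.4000e-03  1.1779e+00] j6 0.258 F [ 0.61  0.43 -2.1 ] M [ 0.01 -0.08  0.  ] w 0.043
shift [-0.1692  0.0533 -0.0024] turn [-0.001   0.0025  0.2739]
```

Request:
step_arm(
  steps=[
    {"jaw": 0,"tx": -0.035,"ty": 0.011,"tz": 0,"ax": 0,"ay": 0,"az": 0.06},
    {"jaw": 0,"tx": -0.07,"ty": 0.022,"tz": 0,"ax": 0,"ay": 0,"az": 0.12},
    {"jaw": 0,"tx": -0.105,"ty": 0.033,"tz": 0,"ax": 0,"ay": 0,"az": 0.18},
    {"jaw": 0,"tx": -0.135,"ty": 0.043,"tz": 0,"ax": 0,"ay": 0,"az": 0.23},
    {"jaw": 0,"tx": -0.157,"ty": 0.05,"tz": 0,"ax": -0.001,"ay": 0.002,"az": 0.265},
    {"jaw": 0,"tx": -0.169,"ty": 0.053,"tz": -0.001,"ax": -0.001,"ay": 0.002,"az": 0.274},
    {"jaw": 0,"tx": -0.169,"ty": 0.053,"tz": -0.002,"ax": -0.001,"ay": 0.002,"az": 0.274},
    {"jaw": 0,"tx": -0.169,"ty": 0.053,"tz": -0.002,"ax": -0.001,"ay": 0.002,"az": 0.274},
  ],
)

```text
time: 14.75
tool_pos: [0.518, -0.1916, 0.2365]
ee_rot: [-3.141, -0.0, 0.904]
wrist_force: [0.3, 0.6, -2.0]
width: 0.0437
```

```bash
cat > pl.py <<'E'
from fl import *
go(.5184,-.1925,.237,.904)
import sys
zl=float(sys.argv[1]); zh=float(sys.argv[2]); cx,cy=.5184,-.1925
for n in("wrist","top"): fl(zl,zh,cx,cy,n)
P=np.load("wrist_f.npz")["P"]; th=np.deg2rad(-9.45)
for it in range(2):
    ex=np.array([np.cos(th),np.sin(th)]); ey=np.array([-ex[1],ex[0]]); c=np.array([.5867,-.288])
    X=P.reshape(-1,3); X=X[(X[:,2]>.088)&(X[:,2]<.1)]; q=(X[:,:2]-c)@np.c_[ex,ey]
    # stop-top edges: smallest x per y bin (stop A), largest y per x bin (stop B)
    A=[];B=[]
    for k in np.arange(.005,.22,.003):
        s=q[(abs(q[:,1]-k)<.0015)&(abs(q[:,0])<.03)]; 
        if len(s)>3: A.append((k,np.percentile(s[:,0],1)))
        s=q[(abs(q[:,0]+k)<.0015)&(abs(q[:,1])<.03)]
        if len(s)>3: B.append((-k,np.percentile(s[:,1],99)))
    for l,D in(("A x(y)",A),("B y(x)",B)):
        D=np.array(D)
        if len(D)>5:
            sl,b=np.polyfit(D[:,0],D[:,1],1); print(l,len(D),"slope deg",np.degrees(sl).round(2),"icpt mm",(b*1e3).round(2))
    break
E
python3 pl.py .165 .185
```

```text
t 14.75 pos [ 0.518  -0.1916  0.2365] rpy [-3.141e+00 -1.000e-04  9.042e-01] j6 0.209 F [ 0.27  0.56 -2.03] M [ 0.01 -0.04  0.02] w 0.0437
shift [-0.0004  0.0009 -0.0005] turn [-0.0006 -0.0001  0.0002]
wrist 23531 [ 518.  -193.6] [150.5 150.2] 80.61 [0.1747 0.1759 0.1778]
top 1324 [ 518.4 -192.3] [149.6 149.9] 80.7 [0.172  0.1751 0.1785]
A x(y) 72 slope deg -1.49 icpt mm 6.24
```

View pics/wrist_f.png

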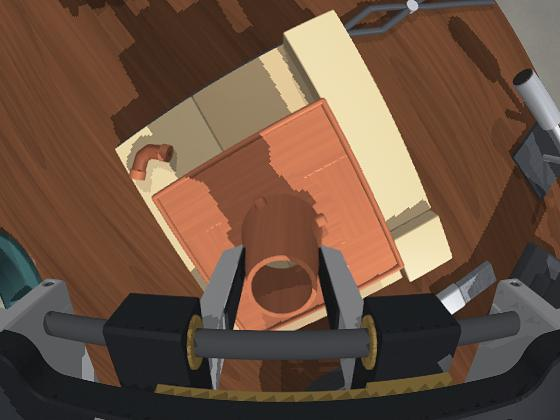

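Request:
step_arm(
  steps=[
    {"jaw": 0,"tx": 0,"ty": 0,"tz": 0.015,"ax": 0,"ay": 0,"az": 0},
    {"jaw": 0,"tx": 0,"ty": 0,"tz": 0.035,"ax": 0,"ay": 0,"az": 0},
    {"jaw": 0,"tx": 0,"ty": 0,"tz": 0.055,"ax": 0,"ay": 0,"az": 0},
    {"jaw": 0,"tx": 0,"ty": 0,"tz": 0.075,"ax": 0,"ay": 0,"az": 0},
    {"jaw": 0,"tx": 0,"ty": 0,"tz": 0.095,"ax": 0,"ay": 0,"az": 0},
    {"jaw": 0,"tx": 0,"ty": 0,"tz": 0.11,"ax": 0,"ay": 0,"az": 0},
    {"jaw": 0,"tx": 0,"ty": 0,"tz": 0.118,"ax": 0,"ay": 0,"az": 0},
    {"jaw": 0,"tx": 0,"ty": 0,"tz": 0.118,"ax": 0,"ay": 0,"az": 0},
  ],
)

```text
time: 15.65
tool_pos: [0.5175, -0.1902, 0.1169]
ee_rot: [-3.138, 0.001, 0.906]
wrist_force: [-0.4, -0.3, -2.7]
width: 0.0437
```

```bash
python3 pl.py .052 .068; python3 - <<'E'
import numpy as np
D=np.load("top_f.npz");P=D["P"]
E
```

```text
t 15.65 pos [ 0.5175 -0.1902  0.1169] rpy [-3.1384e+00  7.0000e-04  9.0620e-01] j6 0.209 F [-0.36 -0.32 -2.68] M [-0.06 -0.08 -0.01] w 0.0437
shift [-0.0013  0.0018 -0.1201] turn [-0.0032  0.0007  0.0022]
wrist 26004 [ 498.  -168.1] [228.8 216.3] 80.71 [0.0549 0.0563 0.0614]
top 1105 [ 510.1 -170.3] [202.3 214.4] 87.12 [0.0533 0.0569 0.0617]
A x(y) 72 slope deg 0.01 icpt mm -0.18
B y(x) 38 slope deg -2.44 icpt mm -7.03
```

Request:
step_arm(
  steps=[
    {"jaw": 0,"tx": 0,"ty": 0,"tz": 0.002,"ax": -0.001,"ay": 0,"az": 0},
    {"jaw": 0,"tx": 0,"ty": 0,"tz": 0.004,"ax": -0.002,"ay": 0,"az": 0},
    {"jaw": 0,"tx": 0,"ty": 0,"tz": 0.005,"ax": -0.003,"ay": 0,"az": 0},
    {"jaw": 0,"tx": 0,"ty": 0,"tz": 0.006,"ax": -0.003,"ay": 0,"az": 0},
    {"jaw": 0,"tx": 0,"ty": 0,"tz": 0.006,"ax": -0.003,"ay": 0,"az": 0},
  ],
)

```text
time: 16.25
tool_pos: [0.5186, -0.191, 0.1132]
ee_rot: [3.138, -0.0, 0.906]
wrist_force: [-0.1, -0.3, -1.8]
width: 0.0433
```

```bash
python3 go.py .525 -.202 .109 .904;
```

```text
t 16.25 pos [ 0.5186 -0.191   0.1132] rpy [ 3.1378e+00 -2.0000e-04  9.0580e-01] j6 0.21 F [-0.07 -0.25 -1.78] M [ 0.03 -0.02 -0.04] w 0.0433
shift [-0.0047  0.0118  0.0042] turn [ 0.0038 -0.0002  0.0018]
```

Request:
step_arm(
  steps=[
    {"jaw": 0,"tx": 0,"ty": 0,"tz": 0.001,"ax": 0.001,"ay": 0,"az": 0},
    {"jaw": 0,"tx": 0,"ty": 0,"tz": 0.002,"ax": 0.0015,"ay": 0,"az": 0},
    {"jaw": 0,"tx": 0,"ty": 0,"tz": 0.003,"ax": 0.0015,"ay": 0,"az": 0},
    {"jaw": 0,"tx": 0,"ty": 0,"tz": 0.003,"ax": 0.0015,"ay": 0,"az": 0},
  ],
)

```text
time: 16.65
tool_pos: [0.5187, -0.1911, 0.1103]
ee_rot: [3.139, -0.0, 0.906]
wrist_force: [-0.4, 0.8, -1.5]
width: 0.0436
```

```bash
python3 go.py .525 -.202 .109 .904;
```

```text
t 16.65 pos [ 0.5187 -0.1911  0.1103] rpy [ 3.1392e+00 -2.0000e-04  9.0580e-01] j6 0.21 F [-0.42  0.78 -1.5 ] M [-0.01  0.09  0.02] w 0.0436
shift [-0.0047  0.0117  0.0014] turn [ 0.0024 -0.0002  0.0018]
```

Request:
step_arm(
  steps=[
    {"jaw": 0,"tx": 0,"ty": 0,"tz": 0.0005,"ax": 0.001,"ay": 0,"az": 0.001},
    {"jaw": 0,"tx": 0,"ty": 0,"tz": 0.001,"ax": 0.002,"ay": 0,"az": 0.002},
    {"jaw": 0,"tx": 0,"ty": 0,"tz": 0.0015,"ax": 0.002,"ay": 0,"az": 0.002},
    {"jaw": 0,"tx": 0,"ty": 0,"tz": 0.0015,"ax": 0.002,"ay": 0,"az": 0.002},
  ],
)

```text
time: 17.05
tool_pos: [0.5188, -0.1911, 0.1101]
ee_rot: [3.14, -0.0, 0.904]
wrist_force: [-2.7, 1.8, 6.0]
width: 0.0431
```

```bash
python3 go.py .525 -.202 .109 .904;
```

```text
t 17.05 pos [ 0.5188 -0.1911  0.1101] rpy [ 3.1403e+00 -4.0000e-04  9.0390e-01] j6 0.211 F [-2.75  1.76  6.01] M [0.24 0.54 0.08] w 0.0431
shift [-0.0047  0.0116  0.0011] turn [ 0.0013 -0.0004 -0.0001]
```

Request:
step_arm(
  steps=[
    {"jaw": 0,"tx": -0.0009,"ty": 0.0005,"tz": -0.0008,"ax": 0.001,"ay": 0,"az": 0},
    {"jaw": 0,"tx": -0.0018,"ty": 0.001,"tz": -0.0008,"ax": 0.001,"ay": 0,"az": 0},
    {"jaw": 0,"tx": -0.0027,"ty": 0.0015,"tz": -0.0008,"ax": 0.001,"ay": 0,"az": 0},
    {"jaw": 0,"tx": -0.0036,"ty": 0.002,"tz": -0.0008,"ax": 0.001,"ay": 0,"az": 0},
    {"jaw": 0,"tx": -0.0045,"ty": 0.0025,"tz": -0.0008,"ax": 0.001,"ay": 0,"az": 0},
    {"jaw": 0,"tx": -0.0053,"ty": 0.003,"tz": -0.0008,"ax": 0.001,"ay": 0,"az": 0},
    {"jaw": 0,"tx": -0.0053,"ty": 0.003,"tz": -0.0008,"ax": 0.001,"ay": 0,"az": 0},
  ],
)

```text
time: 17.75
tool_pos: [0.5179, -0.1973, 0.1108]
ee_rot: [3.141, -0.0, 0.904]
wrist_force: [-0.3, -0.4, -3.1]
width: 0.0432
```

```bash
cat > fc.py <<'E'
from go import *
o=get_obs(); th=np.deg2rad(-9.45); e=np.array([[np.cos(th),np.sin(th)],[-np.sin(th),np.cos(th)]])
print(round(o["time"],2),"tcp corner frame mm",(e@(o["tool_pos"][:2]-[.5867,-.288])*1e3).round(2),"z",o["tool_pos"][2].round(4),"F corner",(e@o["wrist_force"][:2]).round(2),o["wrist_force"][2].round(2),"M",o["wrist_torque"].round(2),"rpy",o["ee_rot"].round(4),"w",round(o["width"],4))
E
python3 fc.py
```

```text
17.75 tcp corner frame mm [-82.79  78.14] z 0.1108 F corner [-0.22 -0.48] -3.08 M [-0.03 -0.01  0.03] rpy [ 3.1414e+00 -3.0000e-04  9.0360e-01] w 0.0432
```

Request:
step_arm(
  steps=[
    {"jaw": 0,"tx": -0.0007,"ty": 0.0004,"tz": 0,"ax": 0,"ay": 0,"az": 0},
    {"jaw": 0,"tx": -0.0014,"ty": 0.0008,"tz": 0,"ax": 0,"ay": 0,"az": 0},
    {"jaw": 0,"tx": -0.0021,"ty": 0.0012,"tz": 0,"ax": 0,"ay": 0,"az": 0},
    {"jaw": 0,"tx": -0.0028,"ty": 0.0015,"tz": 0,"ax": 0,"ay": 0,"az": 0},
  ],
)

```text
time: 18.15
tool_pos: [0.5177, -0.1984, 0.1113]
ee_rot: [-3.14, -0.004, 0.904]
wrist_force: [0.4, 7.8, 2.6]
width: 0.0437
```

```bash
python3 fc.py
```

```text
18.15 tcp corner frame mm [-82.8   77.06] z 0.1113 F corner [-0.86  7.8 ] 2.56 M [ 1.46 -0.01  0.01] rpy [-3.1398 -0.0041  0.9045] w 0.0437
```

Request:
step_arm(
  steps=[
    {"jaw": 0,"tx": 0.001,"ty": 0.0003,"tz": 0,"ax": 0,"ay": 0,"az": 0},
    {"jaw": 0,"tx": 0.0015,"ty": 0.0013,"tz": 0,"ax": 0,"ay": 0,"az": 0},
    {"jaw": 0,"tx": 0.002,"ty": 0.0023,"tz": 0,"ax": 0,"ay": 0,"az": 0},
    {"jaw": 0,"tx": 0.0025,"ty": 0.0032,"tz": 0,"ax": 0,"ay": 0,"az": 0},
    {"jaw": 0,"tx": 0.003,"ty": 0.0041,"tz": 0,"ax": 0,"ay": 0,"az": 0},
    {"jaw": 0,"tx": 0.0034,"ty": 0.0049,"tz": 0,"ax": 0,"ay": 0,"az": 0},
    {"jaw": 0,"tx": 0.0034,"ty": 0.0049,"tz": 0,"ax": 0,"ay": 0,"az": 0},
  ],
)

```text
time: 18.85
tool_pos: [0.5238, -0.199, 0.1113]
ee_rot: [-3.14, -0.004, 0.904]
wrist_force: [0.5, 0.1, -2.4]
width: 0.0436
```

```bash
python3 fc.py
```

```text
18.85 tcp corner frame mm [-76.65  77.42] z 0.1113 F corner [0.47 0.14] -2.42 M [-0.02 -0.04  0.02] rpy [-3.1403 -0.0038  0.9043] w 0.0436
```

Request:
step_arm(
  steps=[
    {"jaw": 0,"tx": 0.0003,"ty": 0.0006,"tz": 0,"ax": 0,"ay": 0,"az": 0},
    {"jaw": 0,"tx": 0.0006,"ty": 0.0012,"tz": 0,"ax": 0,"ay": 0,"az": 0},
    {"jaw": 0,"tx": 0.0009,"ty": 0.0017,"tz": 0,"ax": 0,"ay": 0,"az": 0},
    {"jaw": 0,"tx": 0.0012,"ty": 0.0022,"tz": 0,"ax": 0,"ay": 0,"az": 0},
  ],
)

```text
time: 19.25
tool_pos: [0.5255, -0.1993, 0.1113]
ee_rot: [-3.138, -0.003, 0.904]
wrist_force: [-4.2, 1.2, 0.1]
width: 0.0436
```

```bash
python3 fc.py
```

```text
19.25 tcp corner frame mm [-74.98  77.44] z 0.1113 F corner [-4.34  0.54] 0.13 M [ 0.11  0.66 -0.03] rpy [-3.1383e+00 -2.8000e-03  9.0430e-01] w 0.0436
```

Request:
step_arm(
  steps=[
    {"jaw": 0,"tx": 0,"ty": 0,"tz": 0.0007,"ax": -0.001,"ay": -0.001,"az": 0},
    {"jaw": 0,"tx": -0.0005,"ty": 0.0003,"tz": 0.001,"ax": -0.002,"ay": -0.002,"az": 0},
    {"jaw": 0,"tx": -0.001,"ty": 0.0006,"tz": 0.001,"ax": -0.002,"ay": -0.002,"az": 0},
    {"jaw": 0,"tx": -0.0011,"ty": 0.0012,"tz": 0.001,"ax": -0.002,"ay": -0.002,"az": 0},
    {"jaw": 0,"tx": -0.0012,"ty": 0.0014,"tz": 0.001,"ax": -0.002,"ay": -0.002,"az": 0},
  ],
)

```text
time: 19.75
tool_pos: [0.5255, -0.1992, 0.1104]
ee_rot: [-3.137, -0.003, 0.905]
wrist_force: [-3.7, 6.8, 2.0]
width: 0.0438
```

```bash
python3 fc.py
```

```text
19.75 tcp corner frame mm [-74.92  77.54] z 0.1104 F corner [-4.74  6.16] 2.01 M [ 1.21  0.52 -0.04] rpy [-3.1373 -0.0032  0.905 ] w 0.0438
```

Request:
step_arm(
  steps=[
    {"jaw": 0.75,"tx": 0,"ty": 0,"tz": 0,"ax": 0,"ay": 0,"az": 0},
    {"jaw": 0.75,"tx": 0,"ty": 0,"tz": 0,"ax": 0,"ay": 0,"az": 0},
    {"jaw": 0.75,"tx": 0,"ty": 0,"tz": 0,"ax": 0,"ay": 0,"az": 0},
    {"jaw": 0.75,"tx": 0,"ty": 0,"tz": 0,"ax": 0,"ay": 0,"az": 0},
    {"jaw": 0.75,"tx": 0,"ty": 0,"tz": 0,"ax": 0,"ay": 0,"az": 0},
  ],
)

```text
time: 20.25
tool_pos: [0.5257, -0.1996, 0.1106]
ee_rot: [-3.138, -0.003, 0.905]
wrist_force: [0.9, 0.1, -0.3]
width: 0.0707
```

```bash
python3 fc.py; cat > fin.py <<'E'
from fl import *
th=np.deg2rad(-9.45); E2=np.array([[np.cos(th),np.sin(th)],[-np.sin(th),np.cos(th)]]); c=np.array([.5867,-.288])
for n in("wrist","top","side"):
    K,o,Rm=cam(n); p,d=snapshot(n); P=cloud(n,d,(K,o,Rm)); cv2.imwrite(f"pics/{n}_r.png",p[...,::-1])
    q=(P[...,:2]-c)@E2.T; z=P[...,2]
    med=lambda m,k:(np.nan if m.sum()<8 else round(float(np.median(z[m] if k==2 else q[...,k][m]))*1e3,2))
    pl=(z>.0475)&(z<.06)&(q[...,0]>-.148)&(q[...,0]<-.002)&(q[...,1]>.002)&(q[...,1]<.148)&(np.hypot(q[...,0]+.075,q[...,1]-.075)>.04)
    # plate free edges (away from stops): step from plate height to floor, per row/col bin
    ea=[];eb=[]
    pm=(z>.0485)&(z<.056)
    for k in np.arange(.01,.14,.004):
        s=q[pm&(abs(q[...,1]-k)<.002)&(abs(q[...,0]+.150)<.012)]
        if len(s)>2: ea.append((k,s[:,0].min()))
        s=q[pm&(abs(q[...,0]+k)<.002)&(abs(q[...,1]-.150)<.012)]
        if len(s)>2: eb.append((-k,s[:,1].max()))
    fa=(z>.06)&(z<.088)&(abs(q[...,0])<.008)&(q[...,1]>.01)&(q[...,1]<.22); fb=(z>.06)&(z<.088)&(abs(q[...,1])<.008)&(q[...,0]<-.01)&(q[...,0]>-.22)
    out=[n,"plate z",med(pl,2),"faceA",med(fa,0),"faceB",med(fb,1)]
    for D in(ea,eb):
        D=np.array(D)
        if len(D)>5: s,b=np.polyfit(D[:,0],D[:,1],1); out+=["edge",round(np.median(D[:,1])*1e3,2),"deg",round(np.degrees(s),2)]
    rim=(z>.128)&(z<.142)&(np.hypot(q[...,0]+.075,q[...,1]-.075)<.03)
    if rim.sum()>10: out+=["rim",rim.sum(),np.round(cv2.minEnclosingCircle((q[rim]*1e3).astype(np.float32)),2) if 0 else cv2.minEnclosingCircle((q[rim]*1e3).astype(np.float32))]
    print(*out)
E
python3 fin.py
```

```text
20.25 tcp corner frame mm [-74.68  77.17] z 0.1106 F corner [0.89 0.22] -0.35 M [-0.04 -0.01 -0.01] rpy [-3.1381e+00 -3.1000e-03  9.0480e-01] w 0.0707
wrist plate z 49.39 faceA -0.07 faceB 1.0 edge -149.63 deg -1.04 edge 150.91 deg -0.0 rim 1533 ((-74.92435455322266, 76.29590606689453), 19.1590518951416)
top plate z 49.47 faceA 0.35 faceB 1.52 edge -148.34 deg 1.16 edge 151.56 deg -0.19
side plate z 49.24 faceA -0.28 faceB -1.36 edge -150.38 deg 0.42 edge 148.47 deg -1.87 rim 27 ((-71.90868377685547, 81.7775650024414), 16.755538940429688)
```

View pics/wrist_r.png

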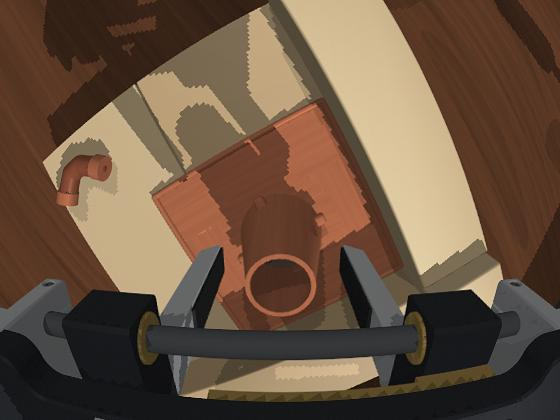

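Request:
step_arm(
  steps=[
    {"jaw": 0.75,"tx": 0,"ty": 0,"tz": -0.01,"ax": 0,"ay": 0,"az": 0},
    {"jaw": 0.75,"tx": 0,"ty": 0,"tz": -0.03,"ax": 0,"ay": 0,"az": 0},
    {"jaw": 0.75,"tx": 0,"ty": 0,"tz": -0.06,"ax": 0,"ay": 0,"az": 0},
    {"jaw": 0.75,"tx": 0,"ty": 0,"tz": -0.09,"ax": 0,"ay": 0,"az": 0},
    {"jaw": 0.75,"tx": 0,"ty": 0,"tz": -0.12,"ax": 0,"ay": 0,"az": 0},
    {"jaw": 0.75,"tx": 0,"ty": 0,"tz": -0.14,"ax": 0,"ay": 0,"az": 0},
    {"jaw": 0.75,"tx": 0,"ty": 0,"tz": -0.14,"ax": 0,"ay": 0,"az": 0},
  ],
)

```text
time: 21.1
tool_pos: [0.5273, -0.2008, 0.2555]
ee_rot: [3.137, -0.005, 0.905]
wrist_force: [-0.6, -1.5, -0.4]
width: 0.0707
```

```bash
python3 fin.py; python3 - <<'E'
from fl import *
fl(.035,.055,.563,.279); fl(.035,.055,.563,.279,"top")
go(.56,.28,.2,0)
E
```

```text
wrist plate z 49.45 faceA 0.1 faceB 0.97 edge -149.64 deg -0.79 edge 150.67 deg 0.58 rim 404 ((-74.86021423339844, 75.75677490234375), 18.7368106842041)
top plate z 49.5 faceA 0.36 faceB 1.56 edge -148.78 deg 4.46 edge 151.11 deg -0.16
side plate z 49.24 faceA -0.32 faceB -1.36 edge -150.43 deg -0.09 edge 148.48 deg 0.22 rim 60 ((-75.45824432373047, 73.65621185302734), 20.10543441772461)
side 3012 [563.9 276.5] [150.7 151.4] 89.91 [0.04   0.0425 0.0455]
top 2148 [564.5 279.7] [150.4 149.9] 89.52 [0.0384 0.0424 0.0464]
t 21.35 pos [ 0.525  -0.1997  0.2484] rpy [-3.134e+00 -2.400e-03  9.049e-01] j6 0.2 F [-0.53 -0.36  0.46] M [-0.06 -0.04 -0.  ] w 0.0703
shift [ 0.3987 -0.2685  0.0514] turn [-0.0081  0.0011  0.9049]
```

View pics/wrist_r.png

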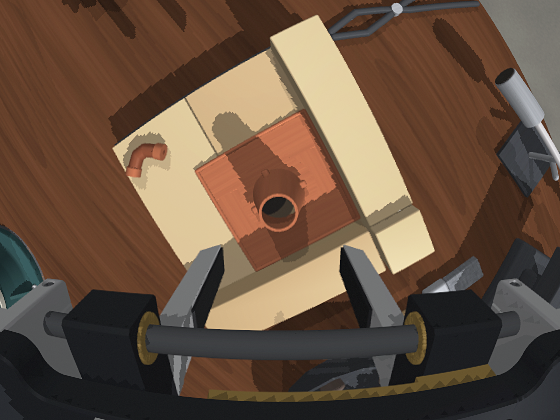

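The picture shows the flashing seated in the inside corner of the stop bricks, with its cone at about (278,212). The elbow is undisturbed at (148,158), and the gripper is clear of everything.

```bash
python3 -c "
from bench import *
print(close_job())"
```

```text
the job is handed in; nothing more can be done
None
```

The job is done and handed in at about 21 s of the 72 s allowed: the top flashing sits in the corner of the two stop bricks, let go. No verdict is reported.

- **Twisting free:** I gripped the cone and turned it to and fro while easing it up about 15 mm. During the second turn the stack turned along by roughly 40°, so I eased down and lifted more slowly from there. It ended turned about 78° and shifted about 4 mm. It never showed any lift in the depth images and still stands flat.
- **Placing:** I lowered the flashing until it touched the floor. I then pressed it against both stop faces with about 5 N and 6 N, opened the fingers and raised the arm clear.

**Last checks**
- **Position:** in the wrist and side views, measured from the stop faces, the flashing's centre is within about 0.3 mm of flush (target x = -75, y = +75 mm). The top of the plate reads 49.4 mm, which fits the base resting on the 46 mm floor.
- **Angle:** most edge fits came out within about 1°. One top-view fit gave 4.5°. I put that down to noise, since the cleaner fits and the picture show no gap.
- **Bystanders:** nothing pushed against any of them, and the last wrist view shows the elbow where it was. I did not re-measure the others.

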